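# Recap the sampled tube on the carousel

### The job

One tube on the sampler's carousel has been read and still stands open under the clear cover. Turn the carousel until that tube drops into its click stop in the cover's loading gap, then take the yellow snap cap from the blue mat and press it straight down onto the tube, not stopping at the click but going on until the cap sits fully home. Finish while still holding the cap pressed firmly down on the tube, so that trapped air cannot lift it again: do not let go, and leave the white tub and the blue bottle where they stand.

Things in the scene. Friction and masses are not known exactly. Their poses are not given: they have to be found in the camera images.
- carousel (a joint): Turn of the carousel about its upright axis, rad, growing counter-clockwise seen from above. 0: the open tube stands in the loading gap. Nine click stops, 0.698 (40 degrees) apart; a sprung ball draws it into the nearest stop and takes about 0.2 N m to leave. Starts near +0.70 or +1.40 (seldom caught between), so it needs a clockwise turn of one or two stops.
- handle (a point): Middle of the carousel's blue bar handle, on its turning axis, 184 mm above the table: a standing bar 14 mm thick (along this point's x), 60 mm long (along y), 38 mm tall (158 to 196 mm above the table), on a grey hub 40 mm across. It turns with the carousel. At joint 0 its x axis points away from the loading gap. The clear cover lies at 156 to 160 mm, from 66 mm off the axis outwards.
- tube_mouth (a point): Centre of the open tube's rim, 140 mm above the table (z up), 85 mm from the carousel's axis; turns with the carousel. The clear tube, white label, is the only one in the carousel without a yellow cap: 16 mm outside, with a sprung snap bead 21 mm across, 14 mm below the rim. It stands fixed, 44 mm clear above the carousel's grey upper disc.
- load_mark (a point): Where the open tube's mouth must come: fixed on the sampler in the middle of the loading gap, 85 mm from the carousel's axis on the sampler's front (robot) side, 140 mm up. A green arrow on the base points to it. The gap is 48 degrees wide (about 35 mm free each side of the tube); the next tubes to either side stay under the cover.
- tube: The open tube itself, part of the carousel; origin at the centre of its rim, z up, same point as tube_mouth.
- cap: Loose yellow snap cap, 25 mm across (ribbed, about 26 mm over the ribs), 24 mm tall, 12 g, standing mouth down on the blue mat; origin at the centre of its open underside, z up. Lip 18 mm inside. On the tube it meets the bead 7 mm above home, clicks 5 mm above home at a push of 8 to 11 N, then drops; it is home when its inside top, 20 mm above the origin, meets the rim. That stop is hard.
- sampler: White sampler, fixed: round base 260 mm across, 40 mm tall, origin at its underside on the carousel's axis, loading gap at its -x side. Behind (+x, from 120 to 210 mm) a housing 115 mm tall and a parked probe arm up to 235 mm. Clear cover ring, 66 to 122 mm from the axis, top 160 mm up, open only at the loading gap; four thin posts 117 mm from the axis.
- mat: Blue mat, fixed, 130 x 120 x 3 mm, origin at the centre of its underside; the cap stands on its top.
- foam_rack: White foam rack, fixed, 190 x 150 x 30 mm, with seven yellow-capped tubes up to 110 mm high; origin at the centre of its underside.
- tub: Loose white tub with lid, 64 mm across, 75 mm tall, upright; origin at the centre of its underside. Leave alone.
- disinfectant: Loose blue bottle, 64 mm across, 170 mm tall, upright; origin at the centre of its underside. Leave alone.
Mind the look-alikes: they are no part of the job. Leave any black or green look-alike of the cap alone.

How it is judged:
On the way:
1. the open tube stands at rest in the loading gap, in its click stop (horizontal distance between tube_mouth and load_mark below 0.005 m and velocity of joint carousel between -0.05 and 0.05 rad/s), for 0.3 s.
At the end, for the whole second after the job is handed in: Open tube within 5 mm of the loading mark; cap upright (within 0.1 rad), centred on the tube within 3 mm, pressed home (origin at least 18.7 mm below the rim), the cap bearing on the rim with more than 4 N, and the fingers still on the cap (horizontal distance between tube_mouth and load_mark below 0.005 m and horizontal distance between cap and tube_mouth below 0.003 m and z of cap in the frame of tube_mouth below -0.0187 m and angle between cap's own z axis and vertical below 0.1 rad and contact force between cap and tube above 4 N and contact force between the fingers and cap above 2 N); the arm keeps its last pose, push and grip.
It fails at once if the white tub is moved more than 30 mm or tipped (distance of tub from where it was at the start of the episode above 0.03 m or angle between tub's own z axis and vertical above 0.5 rad).
It fails at once if the bottle is moved more than 30 mm or tipped (distance of disinfectant from where it was at the start of the episode above 0.03 m or angle between disinfectant's own z axis and vertical above 0.5 rad).
It also fails if it takes over 54 s, if anything falls off the work surface, if the arm or the gripper's body presses on something with over 40 N, if the wrist force passes 120 N, or if a joint passes its speed limit or range.

### The arm

A 7-joint arm with a two-finger parallel gripper is mounted at the origin on the work surface. World frame = base frame: x ahead of the robot, y to its left, z up, the work surface at z = 0. Lengths are in m, angles in rad, forces in N, time in s.
With the tool pointing down it reaches from about 0.425 to 0.925 m from the base axis. Payload 6.8 kg.
Tool frame: the origin (TCP) lies between the finger pads; the fingertips stand 22 mm ahead of it and the grasp point (between the pads) lies 3 mm ahead of it; z points along the fingers, y is the direction in which the jaws open and shut (so a half turn about z gives the same grasp; the last joint's range is limited). The gripper opens to 85 mm and grips with 20 to 120 N. Pads are 22 mm wide; open, the fingers measure 114 mm over their backs; the gripper's body (76 mm by 85 mm) begins 54 mm behind the grasp point. The pads swing forward as they close: fully open they stand 13 mm farther back than shut.
Start: joints at [-1.276, 0.477, 0.022, 1.555, -0.011, 1.109, -0.083], TCP at [0.265, 0.621, 0.253] pointing down, gripper open.
Joint ranges: [-2.96, 2.96], [-0.34, 2.1], [-1.41, 1.46], [0.24, 2.44], [-1.37, 4.51], [0.17, 1.92], [-2.96, 2.96]. Speed limits (rad/s): [2.39, 2.39, 3.14, 3.14, 3.14, 3.14, 3.14].

### API

Orientations are given as a unit quaternion [w, x, y, z].
In Python, from station import bot gives the robot as it stands. The module is installed in compiled form; this text tells all that it offers.
- The arm moves only by the tool drive_tool, never from a script. Its argument "series" is one flat list of numbers, 7 for each row, row after row: the opening, from -1 (shut) to 1 (fully open), then the shift along the tool's x, y, z in mm, then the turn, a rotation vector about the tool's x, y, z in rad. In form: [jaw, x, y, z, wx, wy, wz, jaw, x, y, z, wx, wy, wz, ...]. A call has 1 to 12 rows; each row shifts and turns the commanded pose from where the row before left it, along the tool's axes as they then stand; what a row does not reach is not made up. A row lasts 1/8 s, in which the tool goes at most 62.5 mm and 10.7 degrees, less where a joint would pass 70% of its speed; a pose out of reach is approached as far as the arm can. A call with a gripper value outside its range is refused whole. The fingers move at their own pace and stop on an object; "force" is the grip in N (left out, the last holds). Time passes only in rows, so rows that do not move let the fingers close. It gives the time, the measured TCP pose, the force and the opening at its end, in the units of the state.
- bot.get_obs(): the state, without advancing time (a new reading comes with each control period).
- bot.read_camera(name): name is "side" or "top"; returns a dict with "pixels" (384x512x3 uint8, blue, green, red), "camera_matrix" (3x3 intrinsics, pixels), "rvec" (rotation vector, rad) and "tvec" (3), from world to camera coordinates, as OpenCV has them. Camera axes: x right, y down, z forward; pixel columns grow to the right and rows downward; lengths in m; the calibration is good to about 2 mm. A picture is of the moment at which its call begins. There is no depth.
- bot.hand_in(): hands the job in, once; it reports no verdict.
The state is a dict: "t": time; "q": joint angles; "joint_vel": joint speeds; "joint_torque": joint torques, N m; "eef_pos": TCP position; "tool_rot": TCP orientation; "contact_force": force on the tool from outside, world axes, zero at the start; "torque": the same for the moment, N m; "gripper_width": opening from 0.0 (shut) to 1.0 (fully open).
Only numpy, scipy, OpenCV 4.12 (cv2) and the standard library are available. Lean on these libraries where they do the work, as an engineer would, in place of code of your own. Each camera call takes 0.05 s, during which the arm holds its last target. There are 200 camera calls.

## Working session

There is one attempt and no reset: what is moved stays moved. The work goes in short steps, Python scripts to look and compute and a tool call to move; the robot and the scene stay as the last step left them, time stands still between calls to the robot, and variables do not carry over. Pictures are saved under pics/ and viewed, about 8 in all and at most 12, crops included, and the job is handed in when it is done.

Besides the shell and the picture viewer there is one more tool, called after ">>>" as a command line: name --argument value ..., lists and objects as JSON in quotes. drive_tool: Moves the arm, as the interface text tells. Its arguments: {"type":"object","properties":{"series":{"type":"array"},"force":{"type":"number"}},"required":["series"]}

```bash
mkdir -p pics
cat > h.py <<'E'
import numpy as np, cv2
from station import bot
def cam(n):
    c=bot.read_camera(n); R=cv2.Rodrigues(np.array(c["rvec"],float))[0]
    return c["pixels"],np.array(c["camera_matrix"],float),R,np.array(c["tvec"],float).ravel()
def back(c,uv,z):
    _,K,R,t=c; o=-R.T@t; d=R.T@np.linalg.inv(K)@np.array([uv[0],uv[1],1.]); return o+d*(z-o[2])/d[2]
def proj(c,P):
    _,K,R,t=c; return cv2.projectPoints(np.array(P,float).reshape(-1,1,3),cv2.Rodrigues(R)[0],t,K,None)[0].reshape(-1,2)
E
python3 - <<'E'
from h import *
for n in("top","side"):
    c=cam(n); cv2.imwrite(f"pics/{n}0.png",c[0]); print(n,-c[2].T@c[3],c[1][0,0])
o=bot.get_obs(); print(o)
E
```

```text
top [0.47568566 0.00222265 1.34373524] 391.07672059996645
side [ 0.190981   -0.48334703  0.8387683 ] 377.34666461966447
{'t': 0.1, 'q': array([-1.27611689,  0.47769936,  0.02234626,  1.55633654, -0.01151885,
        1.1093115 , -0.08310424]), 'joint_vel': array([-6.04348190e-05, -1.67081635e-03, -2.63261023e-03, -3.83013736e-03,
        7.11623895e-04, -9.61019863e-04, -8.89629325e-04]), 'joint_torque': array([ 3.40300947e-03, -5.97757924e+01,  1.61282871e+00, -2.81951755e+01,
        1.27794643e-02,  5.04906027e-03,  4.53515054e-05]), 'eef_pos': array([0.26439541, 0.62052671, 0.25244187]), 'tool_rot': array([-1.12230543e-04,  2.00028963e-01,  9.79789647e-01, -8.05613572e-04]), 'contact_force': array([ 0.03154128, -0.29122001,  0.41310193]), 'torque': array([-0.04597043, -0.01007633, -0.05549838]), 'gripper_width': 0.9999371530277836}
```

View pics/top0.png

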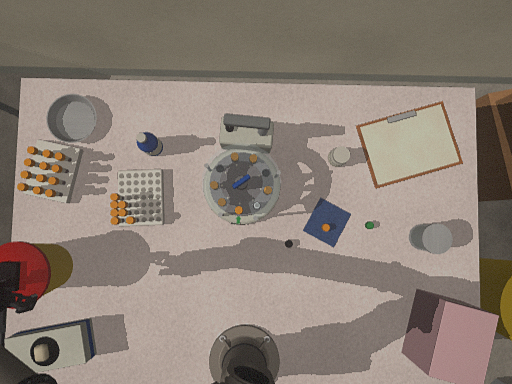

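View pics/side0.png

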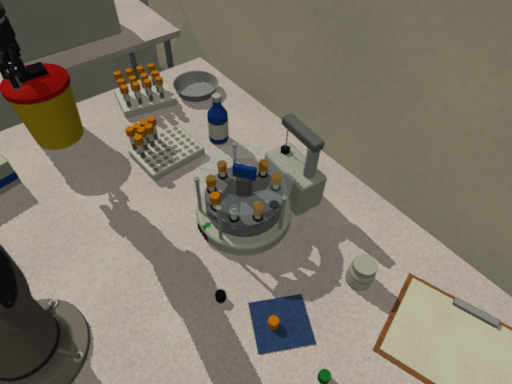

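Run:
```python
from h import *
a=cam("top"); b=cam("side")
x=cv2.resize(a[0][140:255,195:375],None,fx=4,fy=4,interpolation=cv2.INTER_CUBIC)[:, :720]
cv2.imwrite("pics/topc.png",x)
y=cv2.resize(b[0][125:355,180:330],None,fx=4,fy=4,interpolation=cv2.INTER_CUBIC)[:600]
y=cv2.resize(b[0][135:345,180:330],None,fx=2.8,fy=2.8,interpolation=cv2.INTER_CUBIC)
cv2.imwrite("pics/sidec.png",y)
def blobs(im,lo,hi,roi,mn):
    h=cv2.cvtColor(im,cv2.COLOR_BGR2HSV); m=cv2.inRange(h,lo,hi); z=np.zeros_like(m); u,v,U,V=roi; z[v:V,u:U]=m[v:V,u:U]
    n,l,s,c=cv2.connectedComponentsWithStats(z); return [(s[i][4],*c[i].round(1),l==i) for i in range(1,n) if s[i][4]>=mn]
for n,c,roi in(("top",a,(195,140,375,255)),("side",b,(180,135,330,345))):
    print(n,"orange",[q[:3] for q in blobs(c[0],(5,140,90),(28,255,255),roi,8)])
    for q in blobs(c[0],(105,120,40),(125,255,255),roi,40):
        p=np.argwhere(q[3])[:,::-1].astype(np.float32); print("blue",q[:3],cv2.minAreaRect(p))
```

```text
top orange [(np.int32(19), np.float64(363.3), np.float64(144.6)), (np.int32(11), np.float64(232.3), np.float64(155.5)), (np.int32(55), np.float64(370.9), np.float64(169.6)), (np.int32(23), np.float64(267.7), np.float64(189.5)), (np.int32(9), np.float64(223.6), np.float64(202.2)), (np.int32(52), np.float64(238.4), np.float64(209.6)), (np.int32(48), np.float64(325.4), np.float64(227.0))]
blue (np.int32(84), np.float64(240.7), np.float64(180.9)) ((240.676025390625, 181.03199768066406), (4.490433216094971, 19.4163818359375), 55.304840087890625)
side orange [(np.int32(73), np.float64(221.3), np.float64(166.0)), (np.int32(71), np.float64(263.4), np.float64(164.5)), (np.int32(84), np.float64(276.0), np.float64(178.1)), (np.int32(81), np.float64(210.4), np.float64(180.5)), (np.int32(103), np.float64(214.3), np.float64(196.9)), (np.int32(103), np.float64(257.7), np.float64(207.9)), (np.int32(114), np.float64(273.0), np.float64(321.1))]
blue (np.int32(61), np.float64(218.8), np.float64(140.8)) ((218.637939453125, 140.34483337402344), (5.696036338806152, 17.088109970092773), 86.633544921875)
blue (np.int32(297), np.float64(244.0), np.float64(171.1)) ((243.96340942382812, 171.1707305908203), (24.4450626373291, 12.781274795532227), 12.094757080078125)
blue (np.int32(2396), np.float64(281.7), np.float64(321.7)) ((281.47296142578125, 322.8378601074219), (50.14168930053711, 58.197242736816406), 80.53767395019531)
```

View pics/topc.png

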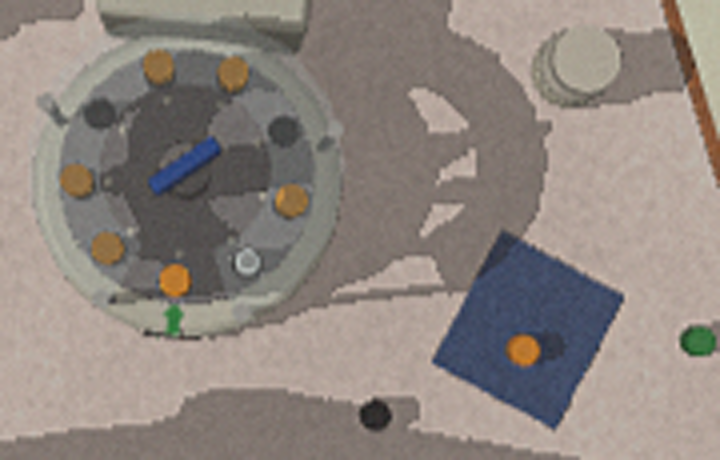

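View pics/sidec.png

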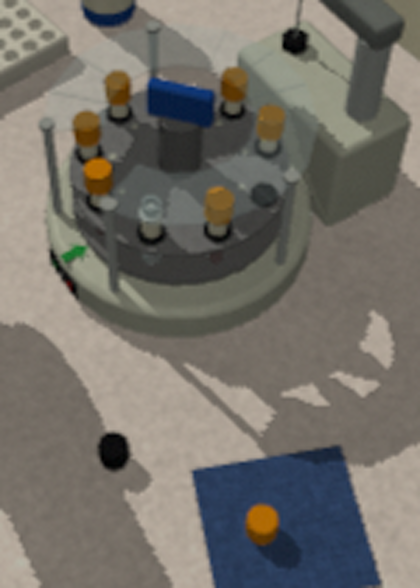

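Run:
```python
from h import *
a=cam("top"); b=cam("side")
H=back(a,(240.7,181),.194); print("axis",H,"side proj of handle mid",proj(b,[H[0],H[1],.177]))
r=cv2.minAreaRect  # handle dir
for s in(-1,1):
    th=np.radians(55.3); 
pts=[back(a,(240.7+s*9.5*np.cos(np.radians(-34.7)),181+s*9.5*np.sin(np.radians(-34.7))),.196) for s in(-1,1)]
d=pts[1]-pts[0]; print("handle y dir deg",np.degrees(np.arctan2(d[1],d[0])),np.linalg.norm(d))
T=back(a,(195+247/4,140+263/4),.140); print("tube",T, np.linalg.norm((T-H)[:2]),np.degrees(np.arctan2(*(T-H)[1::-1])))
C=back(a,(238.4,209.6),.145); print("front cap",C,np.linalg.norm((C-H)[:2]),np.degrees(np.arctan2(*(C-H)[1::-1])))
A=back(a,(195+175/4,140+318/4),.04);print("arrow",A,np.degrees(np.arctan2(*(A-H)[1::-1])))
# sampler base ring fit via triangulation of cap
def tri(pa,pb):
    Pa=a[1]@np.c_[a[2],a[3]];Pb=b[1]@np.c_[b[2],b[3]]
    X=cv2.triangulatePoints(Pa,Pb,np.array(pa,float),np.array(pb,float));return (X[:3]/X[3]).ravel()
print("cap",tri((325.6,227.3),(273,321.1)),back(a,(325.6,227.2),.022),back(b,(273,321.1),.017))
print("handle tri",tri((240.7,181),(244,171)))
print("tubetri",tri((195+247/4,140+263/4),(180+151/2.8,135+205/2.8)))
for n,uv in(("black",(289,243)),("green",(369,225)),("tub",(341,155)),("bottle",(147,140))): print(n,back(a,uv,.02 if n in("black","green") else .08))
```

```text
axis [0.58208189 0.02174468 0.194     ] side proj of handle mid [[242.95115603 171.59664184]]
handle y dir deg -54.074719998538185 0.05601966541700693
tube [ 0.51156452 -0.02823812  0.14      ] 0.08643482974840307 -144.67094252045305
front cap [0.4985982  0.02785993 0.145     ] 0.08370736406265533 175.81051701538442
arrow [0.46776818 0.02827337 0.04      ] 176.73127008061456
cap [ 0.44744647 -0.26533675  0.0211444 ] [ 0.44708315 -0.26463561  0.022     ] [ 0.44955638 -0.26474957  0.017     ]
handle tri [0.58419357 0.02161156 0.17778824]
tubetri [ 0.51350308 -0.02950892  0.13711563]
black [ 0.39188785 -0.14192496  0.02      ]
green [ 0.45708839 -0.41206053  0.02      ]
tub [ 0.68418157 -0.30222787  0.08      ]
bottle [0.72096622 0.33170503 0.08      ]
```

Candidates for the cap are the orange cap on the mat at top (325,227), the black one at (289,243) and the green one at (369,225). Capped carousel tubes (such as the one in the gap at (238,210)) and rack tubes also look like it. I choose the loose one on the blue mat, and the close crop confirms it. The open tube is at (257,206), about +40°, so the carousel needs one stop clockwise.

```bash
cat >> h.py <<'E'
from scipy.spatial.transform import Rotation as Rn
def plan(P,yaw):
    "tool-frame shift (mm, present axes) to world P and the turn for tool y at yaw deg, tool straight down"
    o=bot.get_obs(); R=Rn.from_quat(np.roll(o["tool_rot"],-1)); y=np.radians(yaw)
    yv=np.array([np.cos(y),np.sin(y),0]); zv=np.array([0,0,-1.]); G=Rn.from_matrix(np.c_[np.cross(yv,zv),yv,zv])
    w=min(((R.inv()*G*Rn.from_euler('z',k)).as_rotvec() for k in(0,np.pi)),key=np.linalg.norm)
    print("t",o["t"],"pos",o["eef_pos"].round(4),"F",o["contact_force"].round(2),"w",round(o["gripper_width"],3),"q7",o["q"][6].round(2))
    print("shift mm",(R.inv().apply(np.array(P)-o["eef_pos"])*1e3).round(1),"rotvec",w.round(4))
E
python3 -c "
from h import *
plan([.583,.0217,.252],36)"
```

```text
t 0.3 pos [0.2645 0.6208 0.253 ] F [-0.12 -0.09 -0.56] w 1.006 q7 -0.08
shift mm [-527.8 -426.3    1.2] rotvec [-6.000e-04  2.000e-04  5.397e-01]
```

>>> drive_tool --series '[1, -44, -35.5, 0, 0, 0, 0, 1, -44, -35.5, 0, 0, 0, 0, 1, -44, -35.5, 0, 0, 0, 0, 1, -44, -35.5, 0, 0, 0, 0, 1, -44, -35.5, 0, 0, 0, 0, 1, -44, -35.5, 0, 0, 0, 0, 1, -44, -35.5, 0, 0, 0, 0, 1, -44, -35.5, 0, 0, 0, 0, 1, -44, -35.5, 0, 0, 0, 0, 1, -44, -35.5, 0, 0, 0, 0, 1, -44, -35.5, 0, 0, 0, 0, 1, -44, -35.5, 0, 0, 0, 0]'

```text
t: 1.8
eef_pos: [0.584, 0.0206, 0.2535]
tool_rot: [0.0, 0.2, 0.98, 0.0]
contact_force: [-0.2, 1.6, -0.3]
gripper_width: 1.001
```

>>> drive_tool --series '[1, 0, 0, 0, 0, 0, 0.135, 1, 0, 0, 0, 0, 0, 0.135, 1, 0, 0, 0, 0, 0, 0.135, 1, 0, 0, 0, 0, 0, 0.135, 1, 0, 0, 0, 0, 0, 0]'

```text
t: 2.42
eef_pos: [0.5833, 0.0222, 0.2533]
tool_rot: [-0.0, 0.454, 0.891, -0.0]
contact_force: [0.1, 0.0, 0.2]
gripper_width: 1.001
```

```bash
python3 -c "
from h import *
plan([.583,.0217,.187],36)"
```

```text
t 2.425 pos [0.5833 0.0222 0.2533] F [0.12 0.   0.22] w 1.001 q7 0.63
shift mm [-0.3 -0.5 66.3] rotvec [-0.0001  0.0001  0.001 ]
```

>>> drive_tool --series '[1, 0, 0, 33, 0, 0, 0, 1, 0, 0, 33, 0, 0, 0, 1, 0, 0, 0, 0, 0, 0, -1, 0, 0, 0, 0, 0, 0, -1, 0, 0, 0, 0, 0, 0, -1, 0, 0, 0, 0, 0, 0, -1, 0, 0, 0, 0, 0, 0, -1, 0, 0, 0, 0, 0, 0, -1, 0, 0, 0, 0, 0, 0]' --force 40

```text
t: 3.55
eef_pos: [0.582, 0.0209, 0.188]
tool_rot: [-0.001, 0.455, 0.891, -0.001]
contact_force: [-6.7, -2.4, 8.4]
gripper_width: 0.161
```

Run:
```python
from h import *
print(bot.get_obs()["torque"])
plan([.583,.0217,.187],-4)
a=cam("top");b=cam("side")
cv2.imwrite("pics/grip.png",np.hstack([cv2.resize(a[0][140:260,190:310],(480,480)),cv2.resize(b[0][120:250,180:310],(310,480))]))
```

```text
[-0.48273537  1.35953098 -0.03036949]
t 3.55 pos [0.582  0.0209 0.188 ] F [-6.7  -2.42  8.43] w 0.161 q7 0.66
shift mm [0.1 1.3 1. ] rotvec [-2.800e-03 -2.000e-04  6.966e-01]
```

View pics/grip.png

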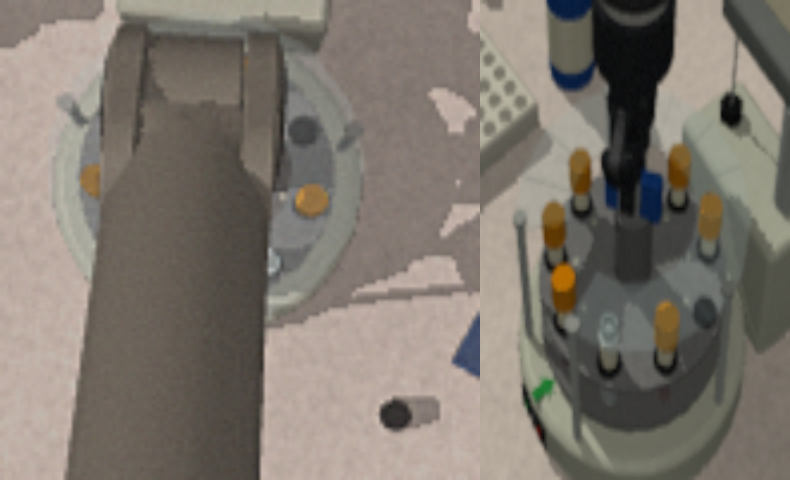

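The bar is gripped (13.7 mm opening). I'll relax the 1.3 mm sideways offset, then turn clockwise 0.70.

>>> drive_tool --series '[-1, 0, -1.5, -1, 0, 0, 0, -1, 0, 0, 0, 0, 0, 0.1, -1, 0, 0, 0, 0, 0, 0.1, -1, 0, 0, 0, 0, 0, 0.1, -1, 0, 0, 0, 0, 0, 0.1, -1, 0, 0, 0, 0, 0, 0.1, -1, 0, 0, 0, 0, 0, 0.1, -1, 0, 0, 0, 0, 0, 0.1, -1, 0, 0, 0, 0, 0, 0, -1, 0, 0, 0, 0, 0, 0]'

```text
t: 4.9
eef_pos: [0.5829, 0.0214, 0.1881]
tool_rot: [0.001, 0.731, 0.682, 0.001]
contact_force: [5.3, -0.1, -8.0]
gripper_width: 0.157
```

Run:
```python
from h import *
print(bot.get_obs()["torque"])
plan([.583,.0217,.187],-4)
```

```text
[-0.14595439 -1.04413627 -0.08755052]
t 4.9 pos [0.5829 0.0214 0.1881] F [ 5.35 -0.09 -7.96] w 0.157 q7 0.06
shift mm [0.3 0.1 1.1] rotvec [0.0018 0.0003 0.0005]
```

>>> drive_tool --series '[1, 0, 0, 0, 0, 0, 0, 1, 0, 0, 0, 0, 0, 0, 1, 0, 0, 0, 0, 0, 0, 1, 0, 0, 0, 0, 0, 0, 1, 0, 0, -30, 0, 0, 0, 1, 0, 0, -50, 0, 0, 0, 1, 0, 0, 0, 0, 0, 0]'

```text
t: 5.78
eef_pos: [0.5844, 0.0209, 0.2722]
tool_rot: [0.002, 0.732, 0.681, 0.003]
contact_force: [-0.0, -1.0, -0.7]
gripper_width: 0.999
```

Run:
```python
from h import *
plan([.4475,-.265,.26],-4)
```

```text
t 5.775 pos [0.5844 0.0209 0.2722] F [-0.05 -1.02 -0.67] w 0.999 q7 -0.0
shift mm [-295.1 -116.    10.8] rotvec [ 0.0071 -0.002  -0.0024]
```

>>> drive_tool --series '[1, -49, -19.3, 0, 0, 0, 0, 1, -49, -19.3, 0, 0, 0, 0, 1, -49, -19.3, 0, 0, 0, 0, 1, -49, -19.3, 0, 0, 0, 0, 1, -49, -19.3, 0, 0, 0, 0, 1, -49, -19.3, 0, 0, 0, 0, 1, 0, 0, 0, 0, 0, 0, 1, 0, 0, 0, 0, 0, 0]'

```text
t: 6.78
eef_pos: [0.4455, -0.263, 0.2678]
tool_rot: [-0.0, 0.732, 0.681, 0.0]
contact_force: [-0.2, -0.7, 0.3]
gripper_width: 1.003
```

Run:
```python
from h import *
plan([.4475,-.265,.027],-4)
a=cam("top");b=cam("side")
cv2.imwrite("pics/turned.png",np.hstack([cv2.resize(a[0][140:240,190:290],(400,400),interpolation=cv2.INTER_CUBIC),cv2.resize(b[0][130:250,180:300],(400,400),interpolation=cv2.INTER_CUBIC)]))
```

```text
t 6.775 pos [ 0.4455 -0.263   0.2678] F [-0.23 -0.69  0.34] w 1.003 q7 0.54
shift mm [ -2.    2.3 240.8] rotvec [-0.0006 -0.0007 -0.002 ]
```

View pics/turned.png

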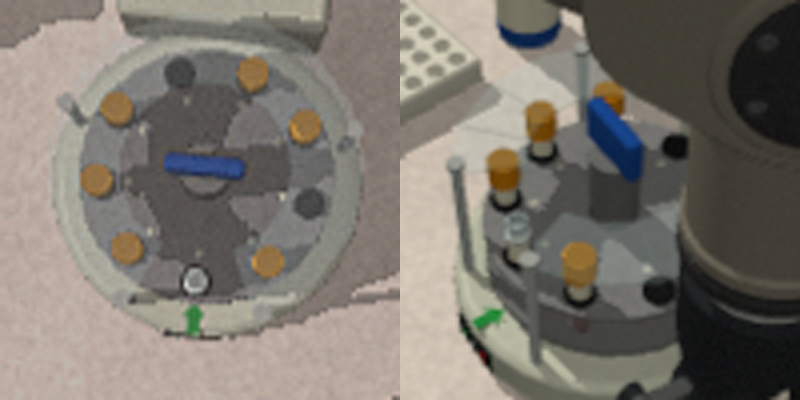

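The open tube now stands over the green arrow (top px about (238.7,210.2)). Next I descend on the cap.

>>> drive_tool --series '[1, -2, 2.3, 50, 0, 0, 0, 1, 0, 0, 50, 0, 0, 0, 1, 0, 0, 50, 0, 0, 0, 1, 0, 0, 40, 0, 0, 0, 1, 0, 0, 30, 0, 0, 0, 1, 0, 0, 0, 0, 0, 0, 1, 0, 0, 0, 0, 0, 0]'

```text
t: 7.75
eef_pos: [0.4485, -0.2656, 0.0491]
tool_rot: [0.0, 0.732, 0.682, 0.0]
contact_force: [-0.4, 0.1, 1.1]
gripper_width: 1.0
```

Run:
```python
from h import *
plan([.4475,-.265,.028],-4)
a=cam("top");b=cam("side"); print("tube",back(a,(238.45,209.9),.14), back(b,(180+117*.3-.4,130+66,),.14))
cv2.imwrite("pics/pre.png",np.hstack([cv2.resize(a[0][190:260,290:360],(400,400),interpolation=cv2.INTER_CUBIC),cv2.resize(b[0][280:360,230:310],(400,400),interpolation=cv2.INTER_CUBIC)]))
```

```text
t 7.75 pos [ 0.4485 -0.2656  0.0491] F [-0.43  0.05  1.11] w 1.0 q7 0.82
shift mm [ 0.5 -1.1 21.1] rotvec [ 0.001   0.0002 -0.001 ]
tube [0.49777569 0.02779448 0.14      ] [0.49942943 0.0258538  0.14      ]
```

View pics/pre.png

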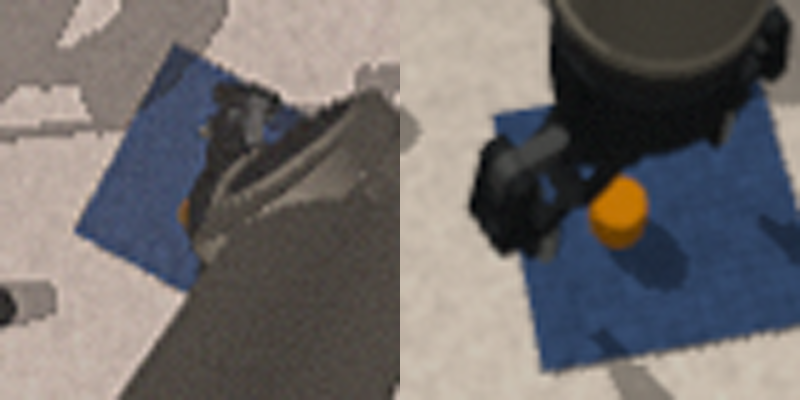

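>>> drive_tool --series '[1, 0.5, -1, 11, 0, 0, 0, 1, 0, 0, 10, 0, 0, 0, 1, 0, 0, 0, 0, 0, 0, -1, 0, 0, 0, 0, 0, 0, -1, 0, 0, 0, 0, 0, 0, -1, 0, 0, 0, 0, 0, 0, -1, 0, 0, 0, 0, 0, 0, -1, 0, 0, 0, 0, 0, 0, -1, 0, 0, 0, 0, 0, 0]' --force 60

```text
t: 8.98
eef_pos: [0.4468, -0.2654, 0.0277]
tool_rot: [0.0, 0.732, 0.681, 0.0]
contact_force: [-1.8, 0.8, 5.6]
gripper_width: 0.282
```

Run:
```python
from h import *
plan([.4475,-.265,.228],-4)
```

```text
t 8.975 pos [ 0.4468 -0.2654  0.0277] F [-1.76  0.8   5.61] w 0.282 q7 0.85
shift mm [   0.4    0.8 -200.3] rotvec [ 0.0005 -0.0001 -0.0024]
```

>>> drive_tool --series '[-1, 0, 0, -20, 0, 0, 0, -1, 0, 0, -45, 0, 0, 0, -1, 0, 0, -45, 0, 0, 0, -1, 0, 0, -45, 0, 0, 0, -1, 0, 0, -45, 0, 0, 0, -1, 0, 0, 0, 0, 0, 0]'

```text
t: 9.72
eef_pos: [0.4484, -0.2663, 0.2303]
tool_rot: [0.003, 0.732, 0.681, 0.002]
contact_force: [0.1, 0.3, -0.6]
gripper_width: 0.277
```

Run:
```python
from h import *
plan([.498,.0275,.205],-4)
```

```text
t 9.725 pos [ 0.4484 -0.2663  0.2303] F [ 0.07  0.31 -0.61] w 0.277 q7 0.61
shift mm [296.6  28.2  25.2] rotvec [ 0.0065  0.0011 -0.0022]
```

>>> drive_tool --series '[-1, 42.4, 4, 0, 0, 0, 0, -1, 42.4, 4, 0, 0, 0, 0, -1, 42.4, 4, 0, 0, 0, 0, -1, 42.4, 4, 0, 0, 0, 0, -1, 42.4, 4, 0, 0, 0, 0, -1, 42.4, 4, 0, 0, 0, 0, -1, 42.4, 4, 0, 0, 0, 0, -1, 0, 0, 25, 0, 0, 0, -1, 0, 0, 0, 0, 0, 0, -1, 0, 0, 0, 0, 0, 0]'

```text
t: 10.98
eef_pos: [0.4957, 0.0279, 0.2023]
tool_rot: [-0.0, 0.733, 0.681, -0.0]
contact_force: [-0.6, -0.8, -0.5]
gripper_width: 0.279
```

Run:
```python
from h import *
plan([.498,.0275,.205],-4)
a=cam("top");b=cam("side"); o=bot.get_obs()["eef_pos"]
print("expected cap centre px",proj(b,o-[0,0,.0127]),"expected cap from tool; tube rim px",proj(b,[.498,.0275,.14]), proj(a,o-[0,0,.0127]))
h=cv2.cvtColor(b[0],cv2.COLOR_BGR2HSV); m=cv2.inRange(h,(5,140,60),(28,255,255)); n,l,s,c=cv2.connectedComponentsWithStats(m)
print([(s[i].tolist(),c[i].round(1)) for i in range(1,n) if s[i][4]>15 and 170<c[i][0]<280 and c[i][1]>130])
cv2.imwrite("pics/above.png",np.hstack([cv2.resize(a[0][170:240,200:270],(300,300),interpolation=cv2.INTER_CUBIC),cv2.resize(b[0][140:240,170:270],(500,500),interpolation=cv2.INTER_CUBIC)[:300] if 0 else cv2.resize(b[0][150:225,170:270],(400,300),interpolation=cv2.INTER_CUBIC)]))
```

```text
t 10.975 pos [0.4957 0.0279 0.2023] F [-0.55 -0.78 -0.54] w 0.279 q7 -0.03
shift mm [-0.3  2.3 -2.7] rotvec [-0.0007  0.0006 -0.0036]
expected cap centre px [[211.94221427 182.11034824]] expected cap from tool; tube rim px [[213.82750996 195.85663156]] [[238.00822082 210.11279065]]
[([239, 155, 8, 9, 46], array([243.1, 158.3])), ([272, 173, 9, 11, 82], array([276. , 178.1])), ([209, 175, 10, 15, 117], array([213.4, 181.4])), ([270, 190, 10, 12, 94], array([274.6, 195.3])), ([229, 203, 9, 13, 99], array([233.2, 208.9]))]
```

View pics/above.png

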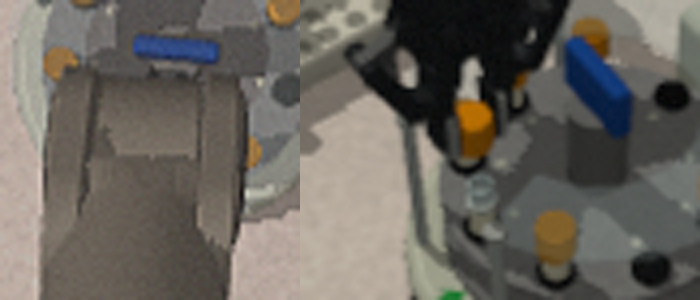

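>>> drive_tool --series '[-1, 0, 2.3, 0, 0, 0, 0.003, -1, 0, 0, 15, 0, 0, 0, -1, 0, 0, 15, 0, 0, 0, -1, 0, 0, 0, 0, 0, 0, -1, 0, 0, 0, 0, 0, 0]'

```text
t: 11.7
eef_pos: [0.4982, 0.0284, 0.1721]
tool_rot: [-0.0, 0.733, 0.68, -0.0]
contact_force: [-0.0, -0.1, -0.0]
gripper_width: 0.274
```

Run:
```python
from h import *
plan([.498,.0275,.145],-4)
b=cam("side"); o=bot.get_obs()["eef_pos"]
h=cv2.cvtColor(b[0],cv2.COLOR_BGR2HSV); m=cv2.inRange(h,(5,140,60),(28,255,255)); n,l,s,c=cv2.connectedComponentsWithStats(m)
print(proj(b,o-[0,0,.0127]),[(s[i].tolist(),c[i].round(1)) for i in range(1,n) if s[i][4]>15 and 200<c[i][0]<225 and c[i][1]>150])
cv2.imwrite("pics/near.png",cv2.resize(b[0][165:225,180:250],None,fx=8,fy=8,interpolation=cv2.INTER_CUBIC))
```

```text
t 11.7 pos [0.4982 0.0284 0.1721] F [-0.01 -0.14 -0.04] w 0.274 q7 0.01
shift mm [-0.9 -0.1 27.1] rotvec [-0.0005  0.0004 -0.0055]
[[213.30010114 190.18663626]] [([210, 175, 10, 22, 144], array([214.3, 187.1]))]
```

View pics/near.png

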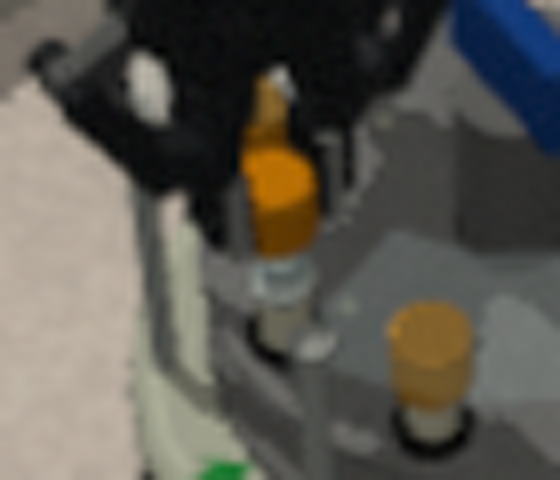

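Side view shows cap and tube bead both centred at crop column 283 (px ≈215), so they are aligned. I descend slowly while watching the force.

>>> drive_tool --series '[-1, -0.5, 0, 3, 0, 0, 0, -1, 0, 0, 3, 0, 0, 0, -1, 0, 0, 2, 0, 0, 0, -1, 0, 0, 2, 0, 0, 0, -1, 0, 0, 2, 0, 0, 0, -1, 0, 0, 0, 0, 0, 0]'

```text
t: 12.5
eef_pos: [0.4981, 0.0281, 0.1601]
tool_rot: [-0.0, 0.733, 0.68, -0.0]
contact_force: [0.0, -1.0, -0.1]
gripper_width: 0.279
```

>>> drive_tool --series '[-1, 0, 0, 2, 0, 0, 0, -1, 0, 0, 2, 0, 0, 0, -1, 0, 0, 2, 0, 0, 0, -1, 0, 0, 0, 0, 0, 0, -1, 0, 0, 0, 0, 0, 0]'

```text
t: 13.12
eef_pos: [0.4982, 0.0281, 0.1543]
tool_rot: [0.0, 0.733, 0.68, -0.0]
contact_force: [0.1, 0.9, 0.1]
gripper_width: 0.278
```

>>> drive_tool --series '[-1, 0, 0, 1, 0, 0, 0, -1, 0, 0, 1, 0, 0, 0, -1, 0, 0, 0, 0, 0, 0]'

```text
t: 13.5
eef_pos: [0.4982, 0.028, 0.1523]
tool_rot: [0.0, 0.733, 0.68, -0.0]
contact_force: [0.7, 0.8, -0.0]
gripper_width: 0.278
```

>>> drive_tool --series '[-1, 0, 0, 1, 0, 0, 0, -1, 0, 0, 1, 0, 0, 0, -1, 0, 0, 0, 0, 0, 0]'

```text
t: 13.88
eef_pos: [0.4986, 0.0281, 0.151]
tool_rot: [-0.0, 0.733, 0.68, 0.0]
contact_force: [-3.3, 0.3, 9.6]
gripper_width: 0.285
```

>>> drive_tool --series '[-1, 0, 0, 0, 0, 0, 0, -1, 0, 0, 1, 0, 0, 0, -1, 0, 0, 1, 0, 0, 0, -1, 0, 0, 0, 0, 0, 0]' --force 100

```text
t: 14.38
eef_pos: [0.498, 0.0281, 0.1478]
tool_rot: [0.0, 0.733, 0.68, -0.0]
contact_force: [1.6, -0.5, -6.9]
gripper_width: 0.265
```

>>> drive_tool --series '[-1, 0, 0, 1, 0, 0, 0, -1, 0, 0, 1, 0, 0, 0, -1, 0, 0, 0, 0, 0, 0]'

```text
t: 14.75
eef_pos: [0.4981, 0.0281, 0.146]
tool_rot: [-0.0, 0.733, 0.68, -0.0]
contact_force: [2.2, -0.3, -8.3]
gripper_width: 0.266
```

>>> drive_tool --series '[-1, 0, 0, 1, 0, 0, 0, -1, 0, 0, 1, 0, 0, 0, -1, 0, 0, 0, 0, 0, 0]'

```text
t: 15.12
eef_pos: [0.4984, 0.0281, 0.1449]
tool_rot: [-0.0, 0.733, 0.68, 0.0]
contact_force: [-1.6, -0.3, 3.9]
gripper_width: 0.266
```

>>> drive_tool --series '[-1, 0, 0, 0.7, 0, 0, 0, -1, 0, 0, 0.7, 0, 0, 0, -1, 0, 0, 0, 0, 0, 0, -1, 0, 0, 0, 0, 0, 0]'

```text
t: 15.62
eef_pos: [0.4984, 0.0281, 0.1447]
tool_rot: [-0.001, 0.733, 0.68, 0.001]
contact_force: [-7.7, -0.0, 22.4]
gripper_width: 0.259
```

>>> drive_tool --series '[-1, 0, 0, 0.5, 0, 0, 0, -1, 0, 0, 0, 0, 0, 0, -1, 0, 0, 0, 0, 0, 0]'

```text
t: 16.0
eef_pos: [0.4985, 0.0282, 0.1447]
tool_rot: [-0.001, 0.733, 0.68, 0.001]
contact_force: [-9.8, 0.3, 28.1]
gripper_width: 0.262
```

>>> drive_tool --series '[-1, 0, 0, 0, 0, 0, 0, -1, 0, 0, 0, 0, 0, 0, -1, 0, 0, 0, 0, 0, 0, -1, 0, 0, 0, 0, 0, 0]'

```text
t: 16.5
eef_pos: [0.4985, 0.0282, 0.1447]
tool_rot: [-0.001, 0.733, 0.68, 0.001]
contact_force: [-9.6, -0.3, 28.7]
gripper_width: 0.268
```

Run:
```python
from h import *
plan([.498,.0275,.1447],-4)
b=cam("side")
cv2.imwrite("pics/end.png",cv2.resize(b[0][165:235,180:260],None,fx=7,fy=7,interpolation=cv2.INTER_CUBIC))
```

```text
t 16.5 pos [0.4985 0.0282 0.1447] F [-9.61 -0.26 28.71] w 0.268 q7 0.05
shift mm [-0.7 -0.4 -0. ] rotvec [-0.0001 -0.0025 -0.0058]
```

View pics/end.png

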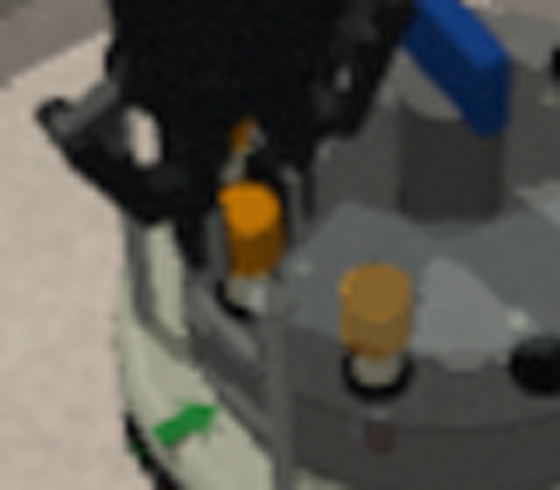

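The cap sits upright on the tube at crop (250,230), at the same height as the neighbouring capped tubes. It is still held and the force is steady, so I'm handing in.

```bash
python3 -c "
from station import bot
print(bot.hand_in()); print(bot.get_obs()['contact_force'])"
```

```text
the job is handed in; nothing more can be done
None
the job is handed in; nothing more can be done
```

I handed the job in at about 16.5 s with the yellow cap pressed home on the open tube and still held; the hand-in gave no verdict.

- **Carousel:** I turned it clockwise one stop by its bar handle. The picture afterwards showed the open tube standing over the green arrow in the loading gap.
- **Pressing:** I took the cap from the blue mat and pushed it straight down onto the tube. It met the bead at TCP height about 151 mm, clicked, and hit the hard stop at 144.7 mm, which is exactly the home height I had worked out.
- **Last checks:** The push was steady at about 28.7 N, with 100 N of grip and a tilt of about 0.003 rad. The last picture showed the cap upright on the tube, level with its capped neighbours.
- **Not checked or off:**
  - About 10 N of sideways force (-x) remained while pressing, and I left it.
  - The top and side cameras disagreed on the tube's position by 2 to 3 mm; I used the top camera, and the cap slid on freely.
  - I did not picture the tub and bottle again at the end, but the arm never worked near them.

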